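# Take the charged handlamp off its charger and turn the charger down

### The job

The handlamp has finished charging: lift it by its handle off the charging station and set it down gently, upright and wholly on the round cork mat, let go, and then turn the station's big bar-shaped rotary switch down to its third click up from off (off is the stop at the fully anticlockwise end), leaving it resting in that click. Do not drop or tip the lamp, do not turn the small round knob, and leave everything else on the bench where it is.

Things in the scene. Friction and masses are not known exactly. Their poses are not given: they have to be found in the camera images.
- charger: Charging station, a grey box 130 x 210 x 50 mm (x, y, z), fixed. Origin at the centre of its underside, z up; its -x side faces roughly to the robot. On top, in its frame: the lamp's dock at x 0, y -50 mm (round tray 94 mm across, floor 58 mm above the bench, 6 mm high lip of 86 mm inner diameter); the big rotary switch at x +12, y +50; a small round knob at x -47, y 0.
- lamp: Handlamp (lantern), 450 g, starting upright in the dock, turned any way within about 70 degrees. Round black foot 76 mm across, clear middle, black cap 72 mm across whose top is 100 mm above the foot, and a stiff upright steel carrying handle over it. Origin at the centre of the foot's underside, z up; the handle's bar runs along the lamp's x.
- lamp_handle (a point): Middle of the handle's bar, 146 mm above the foot. The bar is 12 mm wide (along the lamp's y) and 12 mm high, 60 mm long (along the lamp's x) between its two posts, with 40 mm free beneath it.
- round_mat: Round cork mat, 124 mm across, 4 mm thick, fixed flat on the bench to the left or right of the station; the lamp goes here. Origin at the centre of its underside.
- square_mat: Square cork mat, 120 mm wide, 4 mm thick, fixed, on the other side of the station, with a jar standing on it. Origin at the centre of its underside.
- selector (a joint): Angle of the big rotary switch, rad: 0 at the anticlockwise stop (off), growing clockwise seen from above, to 4.19 at the other stop. Nine clicks at 0, 0.524, 1.047, 1.571 ... 4.189 (30 degrees apart); the third click up from off is 1.571. It starts at click 5, 6, 7 or 8. Each click holds with about 0.1 N m; released between clicks it snaps into the nearest.
- selector_grip (a point): Point on the vertical axis of the big rotary switch, 79 mm above the bench, at the height to grip. The switch is a black disc 54 mm across (its top 61 mm above the bench) with an upright bar across it, 46 mm long, 14 mm thick, from 61 to 91 mm above the bench. This frame turns with the switch: the bar runs along its x, the pointer end (white line) at +x.
- selector_pointer (a point): The pointer end of the switch's bar, marked by a white line, 23 mm from the axis, 79 mm above the bench. At off it stands 120 degrees anticlockwise (from above) of the station's +x, beside a round white dot; short white ticks on the panel mark the eight further clicks.
- trimmer_mark (a point): Rim mark on the small round knob (18 mm across, its top 65 mm above the bench), which turns easily and must not be turned; this point is 9 mm from the knob's axis.
- jar_near: Squat glass jar with steel lid, 72 mm across, 85 mm high, loose, close to the station's +y end. Origin under its centre.
- jar_mat: Squat glass jar with steel lid, 80 mm across, 75 mm high, loose, on the square mat. Origin under its centre.
- oil_bottle: Tall bottle, 56 mm across, 190 mm high, loose, close to the station's -y end, beside the lamp. Origin under its centre.
- battery: Cordless drill battery, 75 x 90 x 61 mm high, loose, behind the station. Origin under its centre.
- wrench: Steel wrench 170 mm long lying flat, about 20 mm high, loose, beyond the round mat. Origin under its middle, long side along its x.
- file: File with plastic handle, 205 mm long, 24 mm high, lying loose on the robot's side of the square mat. Long side along its x.
- clip: Black spring clip about 67 x 34 x 26 mm high, loose, between the robot and the station. Origin under its middle.
Things that resemble listed ones, but are neither listed nor needed, are in the scene too. What is shaped like the charger but pink or purple is not meant.

How it is judged:
On the way, in this order (a step that is already met when the one before it is completed fails the run):
1. the lamp is lifted clear of its dock (height (world z) of lamp above 0.075 m and contact force between lamp and charger below 0.05 N), for 0.2 s.
2. the lamp stands upright, wholly on the round mat (centre within 25 mm of the mat's), let go (horizontal distance between lamp and round_mat below 0.025 m and height (world z) of lamp below 0.01 m and angle between lamp's own z axis and vertical below 0.08 rad and contact force between the fingers and lamp below 0.1 N), for 0.2 s.
3. the big switch is turned to its third click up from off (value of joint selector between 1.4408 and 1.7008 rad), for 0.2 s.
At the end, for the whole second after the job is handed in: The lamp stands released, at rest and upright (within 0.08 rad) on the round mat, its centre within 25 mm of the mat's centre; the big switch rests in its third click up from off (1.571 rad, within 0.13) (all of step 2 and all of step 3 and velocity of joint selector between -0.1 and 0.1 rad/s and linear speed of lamp below 0.02 m/s); the robot touches nothing.
It fails at once if a jar, the bottle, the battery, the wrench, the file or the clip is moved by more than 25 mm, or a jar or the bottle is tipped over (distance of any of jar_near, jar_mat, oil_bottle, battery, wrench, file, clip from where it was at the start of the episode above 0.025 m or angle between any of jar_near, jar_mat, oil_bottle's own z axis and vertical above 0.4 rad).
It fails at once if the small round knob is turned (its mark moved by more than 4 mm) (distance of trimmer_mark from where it was at the start of the episode above 0.004 m).
It fails at once if the lamp is tipped by more than 0.6 rad (angle between lamp's own z axis and vertical above 0.6 rad).
It fails at once if the lamp is dropped (moves faster than 0.5 m/s while not held) (contact force between the fingers and lamp below 0.1 N and linear speed of lamp above 0.5 m/s).
It also fails if it takes over 61 s, if anything falls off the work surface, if the arm or the gripper's body presses on something with over 40 N, if the wrist force passes 120 N, or if a joint passes its speed limit or range.

### The arm

A 7-joint arm with a two-finger parallel gripper is mounted at the origin on the work surface. World frame = base frame: x ahead of the robot, y to its left, z up, the work surface at z = 0. Lengths are in m, angles in rad, forces in N, time in s.
With the tool pointing down it reaches from about 0.425 to 0.925 m from the base axis. Payload 6.8 kg.
Tool frame: the origin (TCP) lies between the finger pads; the fingertips stand 17 mm ahead of it and the grasp point (between the pads) lies 2 mm behind it; z points along the fingers, x is the direction in which the jaws open and shut, and the axes are right-handed (so a half turn about z gives the same grasp; the last joint's range is limited). The gripper opens to 85 mm and grips with 20 to 120 N. Pads are 22 mm wide; open, the fingers measure 114 mm over their backs; the gripper's body (76 mm by 85 mm) begins 54 mm behind the grasp point. The pads swing forward as they close: fully open they stand 13 mm farther back than shut.
Start: joints at [1.02, 0.477, 0.022, 1.555, -0.011, 1.109, -0.083], TCP at [0.289, -0.61, 0.248] pointing down, gripper open.
Joint ranges: [-2.96, 2.96], [-0.34, 2.1], [-1.41, 1.46], [0.24, 2.44], [-1.37, 4.51], [0.17, 1.92], [-2.96, 2.96]. Speed limits (rad/s): [2.39, 2.39, 3.14, 3.14, 3.14, 3.14, 3.14].

### API

Orientations are given as a unit quaternion [w, x, y, z].
In Python, from station import readout, read_camera, get_calibration, bot, models gives the robot as it stands.
- The arm moves only by the tool carry_out, never from a script. Its argument "deltas" is a list of rows, each a list of 2 entries, a list of its own where there are three numbers: the shift along the tool's x, y, z in cm, then the turn about the tool's z in degrees. A call has 1 to 10 rows; each row is the pose to reach, as a shift and turn from the pose measured when the call began, along the tool's axes at that moment; what a row does not reach only later rows make up. A row lasts 1/8 s, in which the tool goes at most 62.5 mm and 10.7 degrees, less where a joint would pass 70% of its speed; a pose out of reach is approached as far as the arm can. A call with a gripper value outside its range is refused whole. "hand" is the opening, from 0 (shut) to 1 (fully open), set as the call begins (left out, the last holds). The fingers move at their own pace and stop on an object; "newtons" is the grip in N (left out, the last holds). Time passes only in rows, so rows that repeat a pose let the fingers close. It gives the time, the measured TCP pose, the force and the opening at its end, in the units of the state.
- readout.get_obs(): the state, without advancing time (a new reading comes with each control period).
- read_camera(name): name is "scene" or "side" or "wrist"; returns the picture (384x512x3 uint8, red, green, blue); there is no depth.
- get_calibration(name): a dict with "fov_y" (degrees; the focal length in pixels is half the picture's height over the tangent of half this angle, whatever the lens; pixels are square), "cx", "cy" (the principal point, pixels), "D" ([k1, k2, p1, p2, k3] as OpenCV has them; the pictures are not rectified), "world_from_camera" (4x4, takes a point from camera to world coordinates). Camera axes: x right, y down, z forward; pixel columns grow to the right and rows downward; lengths in m; the calibration is good to about 2 mm. A picture is of the moment at which its call begins: read the wrist's pose just before it. get_calibration takes no time and is no camera call; for the wrist camera it gives the pose at the moment of the call.
- bot.hand_in(): hands the job in, once; it reports no verdict.
Trained networks look in the newest picture that a camera, given by its name, has taken for a name from the list of things; names that differ only in an ending like _2 or _b are one class to them, and where a whole thing is asked for, a point or a joint stands for the part that bears it (a point fixed in the world has none). Each returns a list of dicts, best first, with "score" (0 to 1); they miss things now and then, are a little off and sometimes report something else, mostly with a low value. They report only what shows in the picture. A call takes as long as a camera call. They do not tell look-alikes from the thing itself.
- models.spot_in(query, camera): "centre" ([row, column] in pixels, amid what is visible of it).
The state is a dict: "t": time; "q": joint angles; "joint_vel": joint speeds; "joint_torque": joint torques, N m; "eef_pos": TCP position; "tool_rot": TCP orientation; "contact_force": force on the tool from outside, world axes, zero at the start; "torque": the same for the moment, N m; "gripper_width": opening from 0.0 (shut) to 1.0 (fully open).
Only numpy, scipy, OpenCV 4.12 (cv2) and the standard library are available. Lean on these libraries where they do the work, as an engineer would, in place of code of your own. Each camera call takes 0.05 s, during which the arm holds its last target. There are 200 camera calls.

## Working session

There is one attempt and no reset: what is moved stays moved. The work goes in short steps, Python scripts to look and compute and a tool call to move; the robot and the scene stay as the last step left them, time stands still between calls to the robot, and variables do not carry over. Pictures are saved under pics/ and viewed, about 8 in all and at most 12, crops included, and the job is handed in when it is done.

Besides the shell and the picture viewer there is one more tool, called as a command line: name --argument value ..., lists and objects as JSON in quotes. carry_out: Moves the arm, as the interface text tells. Its arguments: {"type":"object","properties":{"deltas":{"type":"array"},"hand":{"type":"number"},"newtons":{"type":"number"}},"required":["deltas"]}

```bash
mkdir -p pics; cat > h.py <<'E'
import numpy as np, cv2
from station import readout, read_camera, get_calibration, bot, models
def cam(n):
    c=get_calibration(n); f=192/np.tan(np.radians(c['fov_y'])/2)
    K=np.array([[f,0,c['cx']],[0,f,c['cy']],[0,0,1.]]); return K,np.array(c['D'],float),np.array(c['world_from_camera'])
def ray(C,rc):
    K,D,T=C; p=cv2.undistortPoints(np.array([[[rc[1],rc[0]]]],float),K,D)[0,0]
    return T[:3,3],T[:3,:3]@np.array([p[0],p[1],1.])
def onz(C,rc,z):
    o,d=ray(C,rc); return o+d*(z-o[2])/d[2]
def proj(C,P):
    K,D,T=C; W=np.linalg.inv(T); P=np.atleast_2d(np.array(P,float))
    return cv2.projectPoints(P,cv2.Rodrigues(W[:3,:3])[0],W[:3,3],K,D)[0][:,0]
def save(im,n): cv2.imwrite('pics/'+n,im[:,:,::-1])
E
python3 - <<'E'
from h import *
o=readout.get_obs(); print(o['t'],o['eef_pos'],o['tool_rot'])
ims=[]
for n in('scene','side'):
    im=read_camera(n); ims.append(im); save(im,n+'0.png'); C=cam(n)
    print(n,C[2][:3,3].round(3),C[0][0,0])
    for q,z in(('charger',.03),('lamp',.06),('lamp_handle',.2),('round_mat',.004),('square_mat',.004),('selector_grip',.079),('selector_pointer',.079),('trimmer_mark',.065)):
        for r in models.spot_in(q,n)[:3]: print(q,round(r['score'],2),np.round(r['centre']),onz(C,r['centre'],z).round(3)[:2])
print(readout.get_obs()['t'])
E
```

```text
0.0 [ 0.28897762 -0.60939235  0.24732008] [-4.33011988e-04  8.45138614e-01 -5.34546403e-01 -8.24080051e-04]
scene [ 1.046 -0.249  1.131] 429.3795992175762
charger 0.9 [200. 128.] [ 0.309 -0.257]
charger 0.67 [236. 254.] [0.601 0.006]
charger 0.58 [113. 335.] [0.349 0.471]
lamp 0.66 [234. 232.] [ 0.577 -0.05 ]
lamp_handle 0.84 [235. 230.] [ 0.639 -0.083]
lamp_handle 0.2 [337. 170.] [ 0.78  -0.305]
round_mat 0.9 [276. 144.] [ 0.543 -0.309]
square_mat 0.64 [338. 171.] [ 0.729 -0.317]
square_mat 0.58 [186. 329.] [0.564 0.295]
square_mat 0.24 [236. 254.] [0.592 0.012]
selector_grip 0.74 [101. 353.] [0.369 0.52 ]
selector_grip 0.69 [221. 259.] [0.588 0.03 ]
selector_grip 0.61 [187. 144.] [ 0.325 -0.2  ]
selector_pointer 0.77 [185. 144.] [ 0.321 -0.196]
selector_pointer 0.62 [102. 352.] [0.372 0.516]
selector_pointer 0.52 [223. 262.] [0.598 0.034]
side [-0.074  0.676  1.081] 411.7142039223656
charger 0.7 [260. 204.] [0.533 0.295]
charger 0.68 [199. 363.] [ 0.312 -0.241]
charger 0.67 [200. 258.] [0.578 0.006]
lamp 0.8 [167. 263.] [ 0.652 -0.103]
lamp_handle 0.82 [166. 265.] [ 0.552 -0.004]
round_mat 0.74 [163. 319.] [ 0.548 -0.305]
square_mat 0.61 [277. 202.] [0.506 0.331]
selector_grip 0.77 [348. 182.] [0.347 0.526]
selector_grip 0.53 [198. 247.] [0.579 0.054]
selector_grip 0.5 [201. 356.] [ 0.307 -0.174]
selector_pointer 0.91 [348. 181.] [0.349 0.529]
selector_pointer 0.7 [201. 360.] [ 0.299 -0.182]
selector_pointer 0.52 [198. 249.] [0.573 0.051]
0.9
```

View pics/scene0.png

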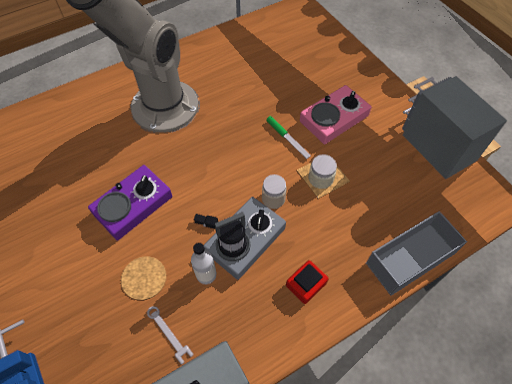

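View pics/side0.png

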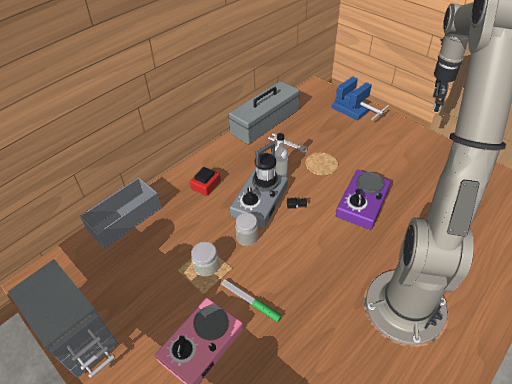

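The scene picture shows three station-shaped boxes: grey at (px col 250, row 238), purple at (130,200) and pink at (335,113). The grey one bearing the lamp is meant. The round mat is at (144,277), with the bottle at (203,265) between it and the lamp. I'll check the grey station in a close crop.

```bash
python3 - <<'E'
from h import *
a=cv2.imread('pics/scene0.png')[185:285,190:290]; b=cv2.imread('pics/side0.png')[140:240,215:315]
m=np.hstack([cv2.resize(x,(400,400),interpolation=cv2.INTER_CUBIC) for x in(a,b)]); cv2.imwrite('pics/crop1.png',m)
E
```

```text
(no output)
```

View pics/crop1.png

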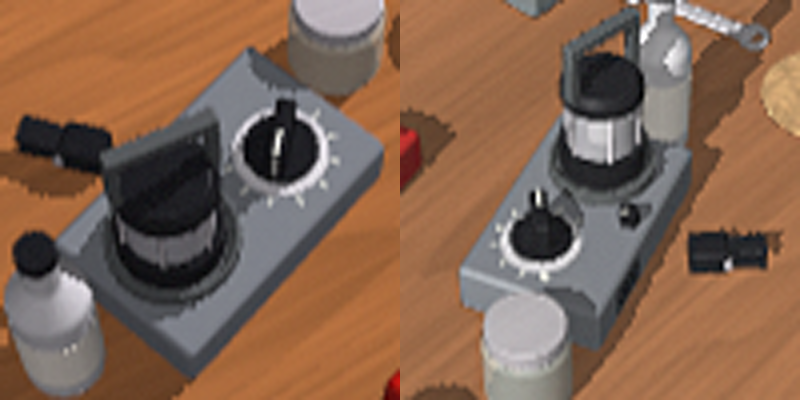

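The crop confirms the grey station with the lamp in its dock, the switch with a white pointer line, the clear handle bar, and the small knob. In the scene half of the crop the handle bar ends are about (105,160) and (215,118). In the side half they are (568,45) and (638,12). Next I'll fit the poses.

```bash
cat > fit.py <<'E'
from h import *
from scipy.optimize import least_squares
S,V=cam('scene'),cam('side')
u=lambda p,o:((np.array(p,float)+.5)/4-.5+np.array(o))
s=lambda *p:u(p,(190,185)); v=lambda x,y:u((x-400,y),(215,140))
obs=[(S,s(252,50),(-.065,.105,.05)),(S,s(383,150),(.065,.105,.05)),(S,s(195,355),(.065,-.105,.05)),(S,s(62,243),(-.065,-.105,.05)),
(V,v(463,270),(.065,.105,.05)),(V,v(600,320),(-.065,.105,.05)),(V,v(690,150),(-.065,-.105,.05)),(V,v(540,238),(.012,.05,.061)),(V,v(628,205),(-.047,0,.065))]
def R(a): return np.array([[np.cos(a),-np.sin(a),0],[np.sin(a),np.cos(a),0],[0,0,1]])
def w(p,l): return R(p[2])@np.array(l)+[p[0],p[1],0]
f=lambda p:np.concatenate([proj(C,w(p,l))[0]-q for C,q,l in obs])
r=least_squares(f,[.59,0,0],loss='soft_l1'); p=r.x
print('charger',p.round(4),np.degrees(p[2]).round(1)); print(f(p).reshape(-1,2).round(1).tolist())
for n,l in(('dock',(0,-.05,.058)),('sel',(.012,.05,.079)),('knob',(-.047,0,.065))): print(n,w(p,l).round(4))
d=w(p,(0,-.05,0))
for C,a,b in((S,s(105,160),s(215,118)),(V,v(568,45),v(638,12))):
    A,B=[onz(C,q[::-1],.21) for q in(a,b)]; m=(A+B)/2; print('bar',m.round(3),np.degrees(np.arctan2(*(B-A)[[1,0]])).round(1),np.linalg.norm(B-A).round(3))
for q,z in(('oil_bottle',.19),('jar_near',.085),('clip',.015),('wrench',.01),('battery',.05)):
  for n,C in(('scene',S),('side',V)):
    for k in models.spot_in(q,n)[:2]: print(q,n,round(k['score'],2),np.round(k['centre']),onz(C,k['centre'],z/2).round(3)[:2])
E
python3 fit.py
```

```text
charger [ 0.5889 -0.0129  0.3367] 19.3
[[-0.2, -2.6], [2.2, -2.1], [0.2, 1.3], [-2.4, -0.0], [-2.1, -0.1], [-0.2, -0.6], [0.7, -0.8], [0.0, -1.1], [0.2, 1.3]]
dock [ 0.6054 -0.0601  0.058 ]
sel [0.5837 0.0382 0.079 ]
knob [ 0.5446 -0.0285  0.065 ]
bar [ 0.606 -0.064  0.21 ] 82.7 0.071
bar [ 0.604 -0.062  0.21 ] -102.2 0.069
oil_bottle scene 0.59 [263. 203.] [ 0.626 -0.16 ]
oil_bottle side 0.91 [157. 278.] [ 0.623 -0.151]
jar_near scene 0.81 [189. 275.] [0.506 0.134]
jar_near side 0.61 [227. 249.] [0.511 0.119]
jar_near side 0.17 [198. 261.] [0.566 0.002]
clip scene 0.8 [220. 206.] [ 0.475 -0.085]
clip side 0.62 [203. 296.] [ 0.485 -0.085]
clip side 0.23 [198. 249.] [0.618 0.007]
wrench scene 0.87 [335. 168.] [ 0.719 -0.318]
wrench side 0.57 [147. 293.] [ 0.681 -0.307]
battery scene 0.79 [282. 307.] [0.787 0.059]
battery side 0.74 [196. 249.] [0.615 0.01 ]
```

```bash
cat >> h.py <<'E'
def goto(P,jaw=None):
    "deltas (cm,deg) from current pose to TCP P, jaw axis at world angle jaw (deg)"
    from scipy.spatial.transform import Rotation as Ro
    o=readout.get_obs(); q=o['tool_rot']; M=Ro.from_quat([q[1],q[2],q[3],q[0]]).as_matrix()
    d=M.T@(np.array(P)-o['eef_pos'])*100; y=np.degrees(np.arctan2(M[1,0],M[0,0]))
    t=None if jaw is None else -((jaw-y+90)%180-90)
    print('t',round(o['t'],2),'pos',np.round(o['eef_pos'],4),'yaw',y.round(1),'F',np.round(o['contact_force'],1),'w',round(o['gripper_width'],3)); print('-> delta',d.round(2),'turn',None if t is None else round(t,1),'tilt',np.round(M[:,2],3))
E
python3 -c "
from h import *
goto((.60,-.06,.40),-9)"
```

```text
t 1.4 pos [ 0.2892 -0.6099  0.2483] yaw -64.6 F [ 0.4 -0.4  0.1] w 1.0
-> delta [-36.37 -51.64 -15.17] turn -55.6 tilt [-0.  0. -1.]
```

carry_out --deltas '[[[-2,-3,-4],-6],[[-6,-8,-8],-14],[[-10,-13,-12],-22],[[-13,-18,-15],-30],[[-17,-23,-15],-38],[[-21,-28,-15],-46],[[-25,-34,-15],-52],[[-28,-39,-15],-55],[[-32,-44,-15],-55],[[-35,-49,-15],-55]]' --hand 1

```text
t: 2.65
eef_pos: [0.5661, -0.1089, 0.3987]
tool_rot: [0.0, 0.996, -0.084, 0.0]
contact_force: [0.4, -0.5, 0.2]
gripper_width: 0.999
```

```bash
python3 - <<'E'
from h import *
goto((.60,-.06,.40),-9)
im=read_camera('wrist'); save(im,'w1.png'); C=cam('wrist'); print(C[2].round(3))
for q,z in(('lamp_handle',.21),('lamp',.15),('selector_grip',.091),('selector_pointer',.09),('trimmer_mark',.065),('round_mat',.004)):
    for r in models.spot_in(q,'wrist')[:2]: print(q,round(r['score'],2),np.round(r['centre']),onz(C,r['centre'],z).round(3)[:2])
E
```

```text
t 2.65 pos [ 0.5661 -0.1089  0.3987] yaw -9.7 F [ 0.4 -0.5  0.2] w 0.999
-> delta [ 2.52 -5.39 -0.13] turn -0.7 tilt [ 0.001 -0.001 -1.   ]
[[ 0.988 -0.15  -0.041  0.58 ]
 [-0.156 -0.947 -0.282 -0.026]
 [ 0.003  0.285 -0.958  0.526]
 [ 0.     0.     0.     1.   ]]
lamp_handle 0.92 [128. 278.] [ 0.604 -0.041]
lamp_handle 0.45 [251. 262.] [ 0.562 -0.194]
lamp 0.79 [131. 280.] [ 0.611 -0.048]
selector_grip 0.77 [ 70. 250.] [0.582 0.043]
selector_grip 0.64 [226. 134.] [ 0.34  -0.174]
selector_pointer 0.93 [ 68. 251.] [0.583 0.045]
selector_pointer 0.74 [226. 133.] [ 0.338 -0.173]
trimmer_mark 0.44 [261. 124.] [ 0.285 -0.25 ]
trimmer_mark 0.41 [116. 235.] [ 0.546 -0.017]
round_mat 0.82 [251. 264.] [ 0.553 -0.303]
```

View pics/w1.png

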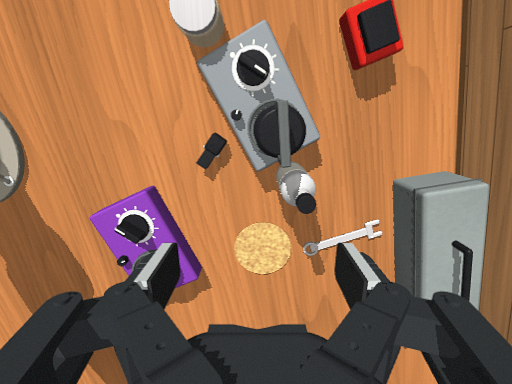

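The wrist view shows the grey station with the switch at (254,68) and its pointer toward (266,73). The handle bar runs from about (282,100) to (286,167), the bottle top is at (306,203), and the round mat is at (263,248).

```bash
python3 - <<'E'
from h import *
C=cam('wrist')
P=lambda x,y,z:onz(C,(y,x),z)
A,B=P(282,101,.21),P(286,166,.21); print('bar',A.round(3),B.round(3),((A+B)/2).round(4),np.degrees(np.arctan2(*(A-B)[[1,0]])))
K=[P(x,y,.05) for x,y in((199,65),(266,21),(318,136),(258,170))]; k=np.array(K); print(k.round(3)); print('ctr',k.mean(0).round(4), 'y-ang',np.degrees(np.arctan2(*((k[0]+k[1]-k[2]-k[3])[[1,0]])))-90)
a,b=P(254,68,.091),P(266,73,.091); print('sel',a.round(4),'ptr world deg',np.degrees(np.arctan2(*(b-a)[[1,0]])))
im=cv2.imread('pics/w1.png'); h=cv2.cvtColor(im,cv2.COLOR_BGR2HSV); m=((h[...,0]>12)&(h[...,0]<30)&(h[...,1]>70)&(h[...,2]>160)).astype(np.uint8); m[:215]=0;m[280:]=0;m[:,:225]=0;m[:,300:]=0
m=cv2.morphologyEx(m,cv2.MORPH_OPEN,np.ones((3,3))); ys,xs=np.nonzero(m); print('mat px',(xs.min()+xs.max())/2,(ys.min()+ys.max())/2,len(xs),P((xs.min()+xs.max())/2,(ys.min()+ys.max())/2,.004).round(4))
c=cv2.resize(im[10:185,180:330],None,fx=3.4,fy=3.4,interpolation=cv2.INTER_CUBIC); cv2.imwrite('pics/w1c.png',c)
goto((.605,-.061,.40),-8)
E
```

```text
bar [ 0.608 -0.028  0.21 ] [ 0.602 -0.102  0.21 ] [ 0.605  -0.0651  0.21  ] 85.52499188765131
[[ 0.499  0.054  0.05 ]
 [ 0.616  0.097  0.05 ]
 [ 0.677 -0.091  0.05 ]
 [ 0.564 -0.132  0.05 ]]
ctr [ 0.5887 -0.0179  0.05  ] y-ang 18.655099644321936
sel [0.5849 0.0284 0.091 ] ptr world deg -30.62648367217626
mat px 262.0 247.0 4348 [ 0.5425 -0.31    0.004 ]
t 3.0 pos [ 0.565  -0.1124  0.3982] yaw -9.8 F [0.5 0.3 0.9] w 0.997
-> delta [ 3.07 -5.74 -0.18] turn -1.8 tilt [-0.    -0.001 -1.   ]
```

View pics/w1c.png

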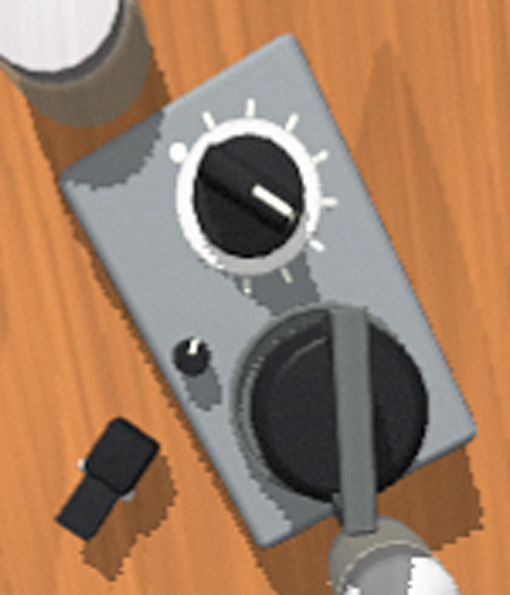

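The crop settles the switch: from the white dot clockwise, the pointer lines up with tick 6 (world about -41°). Click 3 is then 90° anticlockwise, at about +49°.

```bash
python3 -c "
from h import *
goto((.605,-.064,.202),-6)"
```

```text
t 3.0 pos [ 0.565  -0.1124  0.3982] yaw -9.8 F [0.5 0.3 0.9] w 0.997
-> delta [ 3.12 -5.46 19.62] turn -3.8 tilt [-0.    -0.001 -1.   ]
```

carry_out --deltas '[[[1.5,-2.5,0],-2],[[3.1,-5.3,1],-4],[[3.1,-5.4,4],-4],[[3.1,-5.4,7],-4],[[3.1,-5.4,10],-4],[[3.1,-5.4,12],-4],[[3.1,-5.4,12],-4]]' --hand 1

```text
t: 3.88
eef_pos: [0.604, -0.0647, 0.2766]
tool_rot: [0.0, 0.999, -0.051, -0.002]
contact_force: [-0.0, -0.0, 0.4]
gripper_width: 0.998
```

```bash
python3 - <<'E'
from h import *
goto((.605,-.064,.202),-6)
im=read_camera('wrist'); save(im,'w2.png'); C=cam('wrist')
for P in((.605,-.064,.21),(.608,-.029,.21),(.602,-.099,.21)): print(proj(C,P))
E
```

```text
t 3.88 pos [ 0.604  -0.0647  0.2766] yaw -5.8 F [-0.  -0.   0.4] w 0.998
-> delta [ 0.12 -0.08  7.46] turn 0.2 tilt [-0.004 -0.    -1.   ]
[[257.26722075 214.73172332]]
[[256.57832216 170.36132178]]
[[257.89107526 254.91509081]]
```

View pics/w2.png

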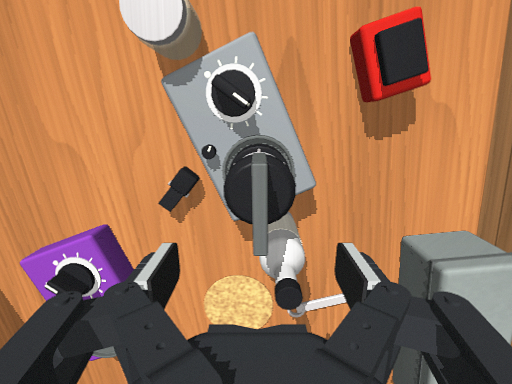

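The handle bar is upright in the picture, from (259,152) to (260,255), and lies between the pads to about 1 mm. Descending and gripping now.

carry_out --deltas '[[[0.1,0,2.5],0],[[0.1,0,5],0],[[0.1,0,7],0],[[0.1,0,7.4],0],[[0.1,0,7.4],0]]' --hand 1

```text
t: 4.55
eef_pos: [0.6065, -0.0646, 0.2052]
tool_rot: [0.0, 0.999, -0.051, 0.0]
contact_force: [-0.2, 0.7, 0.4]
gripper_width: 0.999
```

carry_out --deltas '[[[0,0,0],0],[[0,0,0],0],[[0,0,0],0],[[0,0,0],0],[[0,0,0],0],[[0,0,0],0]]' --hand 0 --newtons 60

```text
t: 5.3
eef_pos: [0.6064, -0.0645, 0.2054]
tool_rot: [0.0, 0.999, -0.051, 0.0]
contact_force: [-2.0, 0.6, 3.7]
gripper_width: 0.123
```

carry_out --deltas '[[[0,0,-0.5],0],[[0,0,-1.5],0],[[0,0,-3],0],[[0,0,-5],0],[[0,0,-7],0],[[0,0,-9.5],0],[[0,0,-12],0],[[0,0,-14.5],0],[[0,0,-17],0],[[0,0,-17],0]]'

```text
t: 6.55
eef_pos: [0.6074, -0.0642, 0.3784]
tool_rot: [0.0, 0.999, -0.05, 0.003]
contact_force: [-0.0, 0.3, -4.1]
gripper_width: 0.13
```

```bash
python3 - <<'E'
from h import *
goto((.5425,-.309,.375),-6)
im=read_camera('side'); a=im[90:240,215:365]; b=read_camera('scene')[160:310,100:250]
save(np.hstack([cv2.resize(x,(400,400),interpolation=cv2.INTER_CUBIC) for x in(a,b)]),'lift.png')
# mat from first scene/side pictures
for n in('scene','side'):
    im=cv2.imread(f'pics/{n}0.png'); C=cam(n); p=proj(C,(.543,-.309,.004))[0].astype(int); s=im[p[1]-30:p[1]+30,p[0]-32:p[0]+32]
    h=cv2.cvtColor(s,cv2.COLOR_BGR2HSV); m=((h[...,2]>150)&(h[...,0]>14)&(h[...,0]<30)).astype(np.uint8); m=cv2.morphologyEx(m,cv2.MORPH_OPEN,np.ones((3,3)))
    k=max(cv2.findContours(m,0,1)[0],key=cv2.contourArea); e=cv2.fitEllipse(k); print(n,e,onz(C,(e[0][1]+p[1]-30,e[0][0]+p[0]-32),.004).round(4))
E
```

```text
t 6.55 pos [ 0.6074 -0.0642  0.3784] yaw -5.8 F [-0.   0.3 -4.1] w 0.13
-> delta [-3.99 25.01  0.32] turn 0.2 tilt [ 0.006 -0.001 -1.   ]
scene ((31.134525299072266, 31.634607315063477), (40.265968322753906, 45.801021575927734), 55.77165985107422) [ 0.5439 -0.3132  0.004 ]
side ((32.12671661376953, 30.53154945373535), (21.46316146850586, 31.674577713012695), 96.10476684570312) [ 0.5412 -0.3074  0.004 ]
```

View pics/lift.png

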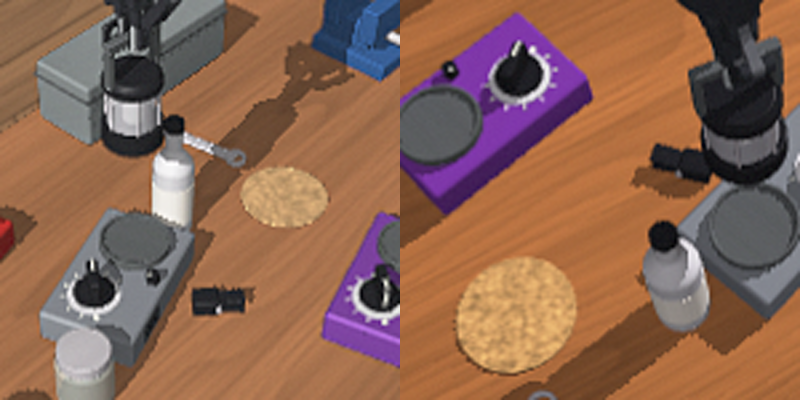

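Both views show the lamp hanging upright and clear above the empty dock (wrist force -4.1 N, which matches its weight). Its foot is about 40 mm above the bottle's top. The mat's centre is (0.543,-0.310).

carry_out --deltas '[[[-1,1,0],0],[[-2.5,3,0],0],[[-4,6,0],0],[[-4,9.5,0],0],[[-4,13,0],0],[[-4,16.5,0],0],[[-4,20,0],0],[[-4,23,0],0],[[-4,24.5,0],0],[[-4,25,0],0]]'

```text
t: 7.9
eef_pos: [0.5402, -0.3097, 0.3745]
tool_rot: [-0.0, 0.999, -0.051, -0.001]
contact_force: [0.2, 1.1, -5.0]
gripper_width: 0.125
```

```bash
python3 -c "
from h import *
goto((.543,-.310,.1535),-6)"
```

```text
t 7.9 pos [ 0.5402 -0.3097  0.3745] yaw -5.9 F [ 0.2  1.1 -5. ] w 0.125
-> delta [ 0.3  0.  22.1] turn 0.1 tilt [-0.001  0.    -1.   ]
```

carry_out --deltas '[[[0.2,0,2],0],[[0.3,0,5],0],[[0.3,0,8],0],[[0.3,0,11],0],[[0.3,0,14],0],[[0.3,0,17],0],[[0.3,0,19],0],[[0.3,0,20.5],0],[[0.3,0,21],0],[[0.3,0,21.2],0]]'

```text
t: 9.15
eef_pos: [0.5434, -0.3101, 0.1629]
tool_rot: [0.0, 0.999, -0.051, -0.0]
contact_force: [-0.1, 0.4, -4.3]
gripper_width: 0.122
```

```bash
python3 -c "
from h import *
goto((.543,-.310,.1515),-6)
im=read_camera('side'); a=im[90:210,250:370]; b=read_camera('scene')[200:320,80:200]
save(np.hstack([cv2.resize(x,(400,400),interpolation=cv2.INTER_CUBIC) for x in(a,b)]),'place.png')"
```

```text
t 9.15 pos [ 0.5434 -0.3101  0.1629] yaw -5.9 F [-0.1  0.4 -4.3] w 0.122
-> delta [-0.04 -0.    1.14] turn 0.1 tilt [-0. -0. -1.]
```

View pics/place.png

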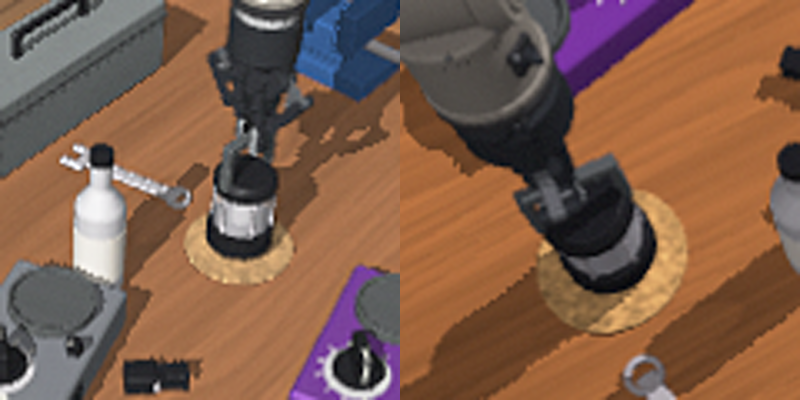

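Both views show the lamp upright about 1 cm above the mat and centred on it. Lowering slowly.

carry_out --deltas '[[[0,0,0.3],0],[[0,0,0.6],0],[[0,0,0.8],0],[[0,0,0.95],0],[[0,0,1.05],0],[[0,0,1.1],0],[[0,0,1.15],0],[[0,0,1.15],0]]'

```text
t: 10.25
eef_pos: [0.5434, -0.3102, 0.1516]
tool_rot: [0.0, 0.999, -0.051, -0.0]
contact_force: [-0.0, 0.4, -3.5]
gripper_width: 0.122
```

Force is just starting to unload, so it needs a bit lower.

carry_out --deltas '[[[0,0,0.05],0],[[0,0,0.1],0],[[0,0,0.1],0]]'

```text
t: 10.62
eef_pos: [0.5438, -0.3104, 0.1515]
tool_rot: [0.0, 0.999, -0.051, 0.0]
contact_force: [-2.8, 0.6, 5.0]
gripper_width: 0.124
```

carry_out --deltas '[[[0,0,0],0],[[0,0,0],0],[[0,0,0],0],[[0,0,0],0],[[0,0,0],0]]' --hand 0.9

```text
t: 11.25
eef_pos: [0.5438, -0.3104, 0.1515]
tool_rot: [0.0, 0.999, -0.051, 0.0]
contact_force: [0.1, -0.5, -0.7]
gripper_width: 0.899
```

carry_out --deltas '[[[0,0,-1],0],[[0,0,-3],0],[[0,0,-5.5],0],[[0,0,-8.5],0],[[0,0,-12],0],[[0,0,-15.5],0],[[0,0,-18.5],0],[[0,0,-20],0]]'

```text
t: 12.25
eef_pos: [0.5443, -0.3103, 0.3549]
tool_rot: [0.001, 0.999, -0.051, 0.002]
contact_force: [-0.6, 0.1, -1.2]
gripper_width: 0.9
```

```bash
python3 -c "
from h import *
im=read_camera('side'); a=im[90:240,215:365]; b=read_camera('scene')[160:310,100:250]
save(np.hstack([cv2.resize(x,(400,400),interpolation=cv2.INTER_CUBIC) for x in(a,b)]),'released.png')
goto((.584,.033,.35),-41)
goto((.584,.033,.35),49)"
```

```text
t 12.35 pos [ 0.5443 -0.3103  0.354 ] yaw -5.9 F [ 0.4 -0.2  0.5] w 0.897
-> delta [  0.44 -34.56   0.32] turn 35.1 tilt [ 0.004 -0.003 -1.   ]
t 12.35 pos [ 0.5443 -0.3103  0.354 ] yaw -5.9 F [ 0.4 -0.2  0.5] w 0.897
-> delta [  0.44 -34.56   0.32] turn -54.9 tilt [ 0.004 -0.003 -1.   ]
```

View pics/released.png

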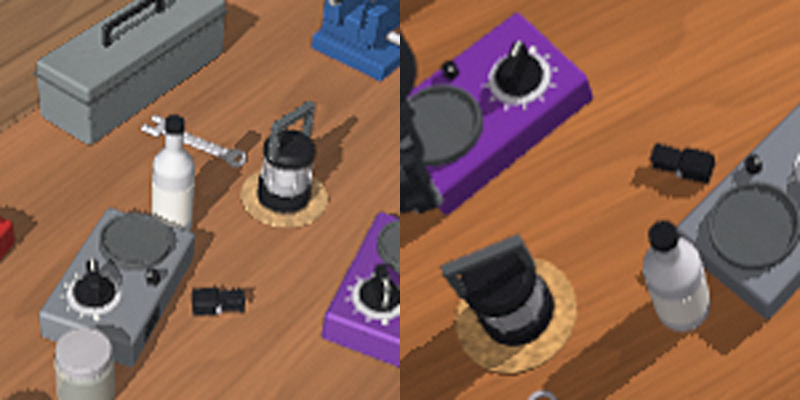

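Both views show the lamp upright, released and centred on the mat, with the bottle, clip and wrench where they were. Now the switch.

```bash
python3 -c "
from h import *
print(np.round(readout.get_obs()['q'],2))"
```

```text
[ 0.67  0.34 -0.34  1.53  0.12  1.29  0.22]
```

carry_out --deltas '[[[0,-2,0],-6],[[0,-6,1],-12],[[0,-11,2],-18],[[0,-16,3],-26],[[0,-21,4],-34],[[0.2,-26,5],-42],[[0.4,-31,7],-49],[[0.4,-34,9],-55],[[0.4,-34.5,11],-55],[[0.4,-34.5,11],-55]]' --hand 0.6

```text
t: 13.6
eef_pos: [0.5828, 0.0303, 0.2406]
tool_rot: [0.002, 0.91, 0.415, -0.001]
contact_force: [-0.7, -1.0, 0.3]
gripper_width: 0.598
```

```bash
python3 -c "
from h import *
goto((.584,.033,.083),49)
im=read_camera('wrist'); save(im,'w3.png'); C=cam('wrist')
print('pred sel',proj(C,(.584,.033,.091)))
for q,z in(('selector_grip',.085),('selector_pointer',.09)):
    for r in models.spot_in(q,'wrist')[:2]: print(q,round(r['score'],2),np.round(r['centre']),onz(C,r['centre'],z).round(3)[:2])
"
```

```text
t 13.6 pos [0.5828 0.0303 0.2406] yaw 49.0 F [-0.7 -1.   0.3] w 0.598
-> delta [ 0.34 -0.13 15.76] turn 0.0 tilt [-0.    -0.004 -1.   ]
pred sel [[259.19239897 185.49703172]]
selector_grip 0.97 [180. 262.] [0.583 0.039]
selector_pointer 0.95 [179. 262.] [0.581 0.04 ]
```

View pics/w3.png

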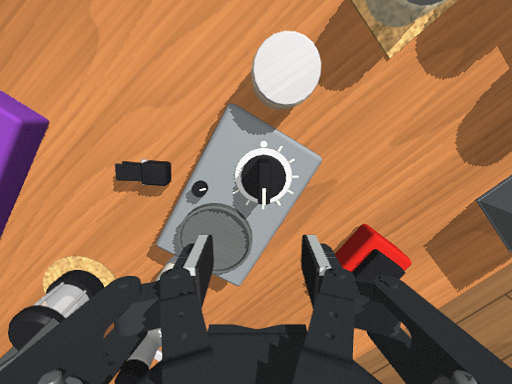

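The pointer runs vertically in the picture, from (264,190) to (264,207), opposite the white dot at (263,144). That confirms click 6 and that the jaws are square to the bar. The ring's centre is about (263,177).

```bash
python3 - <<'E'
from h import *
C=cam('wrist'); im=cv2.imread('pics/w3.png')[130:225,220:310]; g=im.min(2)
m=(g>185).astype(np.uint8); k=np.concatenate(cv2.findContours(m,0,1)[0]); 
n,l,s,c=cv2.connectedComponentsWithStats(m); i=1+s[1:,4].argmax(); print(s[i],c[i])
pts=np.argwhere(l==i)[:,::-1].astype(np.float32); hull=cv2.convexHull(pts); e=cv2.fitEllipse(hull); print(e)
P=onz(C,(e[0][1]+130,e[0][0]+220),.051); print(P); goto((P[0],P[1],.083),49)
E
```

```text
[ 15  11  64  65 806] [49.92307692 36.34739454]
((47.03215026855469, 43.828453063964844), (62.48263931274414, 64.65274047851562), 166.04762268066406)
[0.58909169 0.04316127 0.051     ]
t 13.75 pos [0.5845 0.0301 0.2436] yaw 48.9 F [0.6 0.  0.8] w 0.597
-> delta [ 1.28 -0.61 16.05] turn -0.1 tilt [ 0.005 -0.004 -1.   ]
```

```bash
python3 - <<'E'
from h import *
C=cam('wrist'); im=cv2.imread('pics/w3.png')[130:225,220:310].astype(int); d=(im.max(2)<60).astype(np.uint8)
n,l,s,c=cv2.connectedComponentsWithStats(d); 
for i in range(1,n):
    if s[i,4]>300: print(s[i],c[i]+[220,130])
for xy,z in(((263,177),.051),((263,177),.061)): print(xy,z,onz(C,xy[::-1],z).round(4))
goto((.584,.037,.083),49)
E
```

```text
[  22   25   44   49 1501] [263.05996003 176.87674883]
(263, 177) 0.051 [0.5889 0.0369 0.051 ]
(263, 177) 0.061 [0.587  0.0382 0.061 ]
t 13.75 pos [0.5845 0.0301 0.2436] yaw 48.9 F [0.6 0.  0.8] w 0.597
-> delta [ 0.48 -0.59 16.05] turn -0.1 tilt [ 0.005 -0.004 -1.   ]
```

carry_out --deltas '[[[0.3,-0.2,1.5],0],[[0.6,-0.4,4],0],[[0.6,-0.4,7],0],[[0.6,-0.4,10],0],[[0.6,-0.4,13],0],[[0.6,-0.4,15],0],[[0.6,-0.4,15.9],0],[[0.6,-0.4,16],0],[[0.6,-0.4,16],0]]' --hand 0.6

```text
t: 14.88
eef_pos: [0.5869, 0.0368, 0.0844]
tool_rot: [0.003, 0.91, 0.414, 0.002]
contact_force: [-0.0, -0.1, 0.1]
gripper_width: 0.602
```

carry_out --deltas '[[[0,0,0],0],[[0,0,0],0],[[0,0,0],0],[[0,0,0],0],[[0,0,0],0]]' --hand 0 --newtons 40

```text
t: 15.5
eef_pos: [0.5867, 0.0361, 0.0852]
tool_rot: [0.003, 0.91, 0.414, 0.002]
contact_force: [-3.7, -1.3, 7.1]
gripper_width: 0.154
```

carry_out --deltas '[[[0,0,0],-8],[[0,0,0],-17],[[0,0,0],-26],[[0,0,0],-35],[[0,0,0],-44],[[0,0,0],-53],[[0,0,0],-62],[[0,0,0],-71],[[0,0,0],-80],[[0,0,0],-88]]'

```text
t: 16.75
eef_pos: [0.5863, 0.04, 0.0854]
tool_rot: [0.003, 0.364, 0.931, 0.002]
contact_force: [-0.5, 9.1, -4.0]
gripper_width: 0.156
```

```bash
python3 -c "
from h import *
goto((.5867,.0361,.084),139)"
```

```text
t 16.75 pos [0.5863 0.04   0.0854] yaw 137.3 F [-0.5  9.1 -4. ] w 0.156
-> delta [-0.29 -0.26  0.14] turn -1.7 tilt [ 0.006  0.001 -1.   ]
```

carry_out --deltas '[[[0,0,0],-2],[[0,0,0],-2],[[0,0,0],-2]]'

```text
t: 17.12
eef_pos: [0.5862, 0.0402, 0.0853]
tool_rot: [0.003, 0.348, 0.937, 0.002]
contact_force: [0.6, 2.1, -3.4]
gripper_width: 0.154
```

carry_out --deltas '[[[0,0,0],-2],[[0,0,0],-2],[[0,0,0],-2],[[0,0,0],-2]]' --hand 0.6

```text
t: 17.62
eef_pos: [0.5863, 0.04, 0.0854]
tool_rot: [0.003, 0.332, 0.943, 0.002]
contact_force: [0.3, 0.3, 0.1]
gripper_width: 0.599
```

carry_out --deltas '[[[0,0,-1],0],[[0,0,-3],0],[[0,0,-6],0],[[0,0,-9],0],[[0,0,-12],0],[[0,0,-15],0],[[0,0,-17],0],[[0,0,-18],0],[[0,0,-18],0]]'

```text
t: 18.75
eef_pos: [0.5852, 0.0397, 0.2657]
tool_rot: [0.003, 0.332, 0.943, 0.002]
contact_force: [-0.6, 0.2, -0.9]
gripper_width: 0.601
```

```bash
python3 -c "
from h import *
goto((.5867,.0361,.084),139)
w=read_camera('wrist'); s=read_camera('scene'); v=read_camera('side')
C=cam('wrist'); p=proj(C,(.587,.038,.07))[0].astype(int); print(p)
a=w[max(p[1]-70,0):p[1]+70,p[0]-70:p[0]+70]
save(np.hstack([cv2.resize(x,(400,400),interpolation=cv2.INTER_CUBIC) for x in(a,v[90:240,215:365])]),'end.png'); save(s,'end_s.png')"
```

```text
t 18.75 pos [0.5852 0.0397 0.2657] yaw 141.2 F [-0.6  0.2 -0.9] w 0.601
-> delta [-0.26 -0.29 18.17] turn 2.2 tilt [ 0.007  0.001 -1.   ]
[254 177]
```

View pics/end.png

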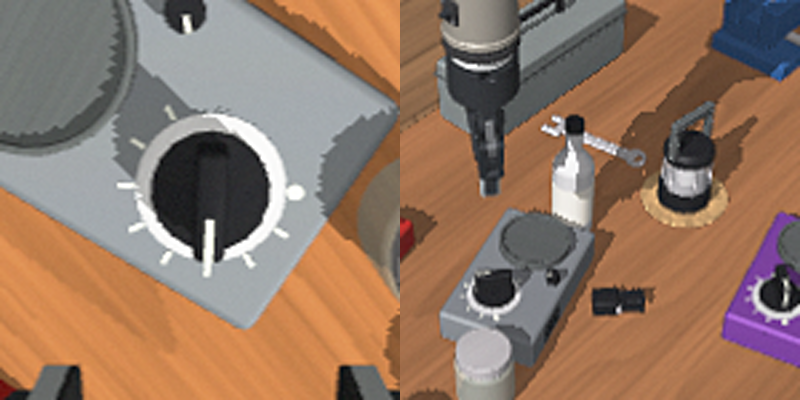

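From the dot at (295,192) clockwise, the ticks are 1 at (281,233), 2 at (248,263) and 3 at (207,270). The pointer stands on tick 3. The side view shows the lamp upright on the mat and the neighbours in place. The robot is clear of everything, so I'm handing in.

```bash
python3 -c "
from h import *
print(bot.hand_in())"
```

```text
the job is handed in; nothing more can be done
None
```

The lamp is standing on the round mat, the big switch is at its third click, and the job is handed in at about 19 s of simulated time. The hand-in gave no verdict.

- **Lamp:** I lifted it by the handle off the grey station, carried it over the bottle and lowered it onto the round mat. After release, the scene and side views showed it upright and centred on the mat. I judged the centring by eye and did not measure it.
- **Switch:** I gripped the bar at click 6 and turned it 90° anticlockwise. After letting go, the wrist view showed the pointer on the third tick from the white dot.
- **Everything else:** In the last pictures I viewed, the bottle, clip, wrench, near jar and small knob looked unmoved. I did not look again at the battery, file or the jar on the square mat, but the gripper never went near them. The gripper ended about 17 cm above the switch, touching nothing.
- **Checks that disagreed:** The position estimates for the switch's axis differed by up to about 10 mm between views. One automatic ring fit was thrown off by the tick marks, so I dropped it.

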